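# Draw the bottom stone plate and light it on the viewer

### The arm

A 6-joint arm with a two-finger parallel gripper is mounted at the origin on the work surface. World frame = base frame: x ahead of the robot, y to its left, z up, the work surface at z = 0. Lengths are in mm, angles in degrees, forces in N, time in s.
With the tool pointing down it reaches from about 200 to 875 mm from the base axis. Payload 3.4 kg.
Tool frame: the origin (TCP) lies at the very end of the fingers, on their centre line; the grasp point (between the pads) lies 19 mm behind it; z points along the fingers, y is the line along which they close (so a half turn about z gives the same grasp; the last joint's range is limited). The gripper opens to 94 mm and grips with 3 to 60 N. Pads are 16 mm wide; open, the fingers measure 119 mm over their backs; the gripper's body (75 mm by 177 mm) begins 78 mm behind the grasp point.
Start: joints at [-73.052, 15.808, 86.224, -0, 77.962, -6.933], TCP at [232.784, -525.811, 205.493] pointing down, gripper open.
Joint ranges: [-165.64, 165.64], [-43.16, 119.46], [12.63, 154.43], [-67.54, 247.53], [6.08, 155.33], [-154.97, 154.97]. Speed limits (degrees/s): [147.25, 147.25, 180, 180, 180, 180].

### API

Orientations are given as [roll, pitch, yaw] about the fixed x, y, z axes, in that order (R = Rz(yaw) Ry(pitch) Rx(roll)).
In Python, from plant import bot, cams gives the robot as it stands.
- The arm moves only by the tool jog_arm, never from a script. Its argument "series" is a list of rows, each an object of numbers: "jaw": the closure in counts, from 0 (fully open) to 255 (shut); "dx", "dy", "dz": the shift along the tool's x, y, z in cm; "rx", "ry", "rz": the turn, a rotation vector about the tool's x, y, z in rad. In form: [{"jaw": .., "dx": .., "dy": .., "dz": .., "rx": .., "ry": .., "rz": ..}, ...]. A call has exactly 8 rows; each row shifts and turns the commanded pose from where the row before left it, along the tool's axes as they then stand; what a row does not reach is not made up. A row lasts 1/8 s, in which the tool goes at most 62.5 mm and 10.7 degrees, less where a joint would pass 70% of its speed; a pose out of reach is approached as far as the arm can. A call with a gripper value outside its range is refused whole. The fingers move at their own pace and stop on an object; the grip force is fixed at half the most. Time passes only in rows, so rows that do not move let the fingers close, or fill a call up. It gives the time, the measured TCP pose, the force, the opening and the grip force at its end, in the units of the state.
- bot.state(): the state, without advancing time (a new reading comes with each control period).
- cams.capture(name): name is "side" or "top"; returns a dict with "color" (384x512x3 uint8, red, green, blue), "fx", "fy", "cx", "cy" (pixels), "rvec" (rotation vector, rad) and "tvec" (3), from world to camera coordinates, as OpenCV has them. Camera axes: x right, y down, z forward; pixel columns grow to the right and rows downward; lengths in mm; the calibration is good to about 2 mm. A picture is of the moment at which its call begins. There is no depth.
- bot.close_job(): hands the job in; it is judged then, once.
The state is a dict: "clock": time; "q": joint angles; "qd": joint speeds; "tau": joint torques, N m; "tcp_pos": TCP position; "orientation": TCP orientation; "wrist_force": force on the tool from outside, world axes, zero at the start; "moment": the same for the moment, N m; "gripper_width": finger opening in mm; "grip_force": force on a finger pad.
Only numpy, scipy, OpenCV 4.12 (cv2) and the standard library are available. Lean on these libraries where they do the work, as an engineer would, in place of code of your own. Each camera call takes 0.05 s, during which the arm holds its last target. There are 200 camera calls.

### The job

Pull the bottom plate of the purple-banded stack straight out through the slot at the front of its magazine, leaving the plates above it in the magazine, and lay it flat and centred on the raised light bar of the white viewer, lengthwise between the two black stops. Let go of it without dropping it, then push the viewer's red-tipped lever all the way over, away from the robot, to switch the lamp on. Leave the green stack and everything else on the table where it is.

Things in the scene. Friction and masses are not known exactly. Their poses are not given: they have to be found in the camera images.
- purple_plate1_mid (a point): White rigid plate, 60 (x) x 140 (y, its length) x 10 (z) mm, about 90 g, purple band across each end, flat purple stones on top. Site at its centre, half-way up. The BOTTOM plate of the purple stack, the one to move. It stands 41 to 55 mm out of the slot, on the magazine's -y side, its centre 41 mm above the table, with free space under the part that stands out: pinch it there from above across its width.
- purple_plate1: The same plate; origin at the centre of its underside.
- purple_mag: White stack magazine with purple labels, fixed, 76 (x) x 156 (y) x 82 (z) mm, holding four purple-banded plates; origin under its centre. Floor 36 mm above the table, inside 66 x 146 mm. The front wall (-y, outer face at y = -78 mm) leaves a slot 14 mm high above the floor: the bottom plate comes out straight along -y, free after about 105 mm; the others drop by one thickness.
- purple_mag_mid (a point): Point above the centre of the purple magazine, 41 mm above the table (middle of a plate lying on its floor); axes as the magazine.
- viewer: White light viewer, fixed, casing 150 (x) x 275 (y, -170 to +105) x 30 (z) mm; origin under its light bar's centre. The light bar is a raised opal block 44 (x) x 152 (y) mm, top 64 mm above the table, with black end stops (152 mm apart) rising 8 mm above it. It is narrower than a plate, so fingers pass on either side.
- stage (a point): Centre of the top of the viewer's light bar, 64 mm above the table; x across the bar, y along it. A plate that lies there has its centre 5 mm above this point and its length along y (either way round).
- lamp_lever (a joint): Lamp lever, a steel rod 65 mm long with a red ball (radius 13 mm) at the top. In rad: 0 leans fully to the viewer's -x (towards the robot), 1.0 fully to +x (lamp on). It stays where it is left and moves with about 1 N at the ball. Pivot at (0, -130, 52) mm in the viewer's frame, axis along y; grey block 70 x 50 x 25 mm on the casing round it.
- lamp_lever_tip (a point): Centre of the red ball of the lamp lever (at mid-swing 117 mm above the table).
- green_mag: A second magazine, the same in size and layout, fixed, with green labels and three green-banded plates, its bottom plate also standing out at the front. It may stand nearer to or farther from the robot than the purple one. To be left alone.
- purple_plate2_mid (a point): White rigid plate, 60 (x) x 140 (y, its length) x 10 (z) mm, about 90 g, purple band across each end, flat purple stones on top. Site at its centre, half-way up. Plate 2 from the bottom in the purple magazine, to stay in it.
- purple_plate3_mid (a point): White rigid plate, 60 (x) x 140 (y, its length) x 10 (z) mm, about 90 g, purple band across each end, flat purple stones on top. Site at its centre, half-way up. Plate 3 from the bottom in the purple magazine, to stay in it.
- purple_plate4_mid (a point): White rigid plate, 60 (x) x 140 (y, its length) x 10 (z) mm, about 90 g, purple band across each end, flat purple stones on top. Site at its centre, half-way up. Plate 4 from the bottom in the purple magazine, to stay in it.
- green_plate1_mid (a point): Green-banded plate 1 from the bottom in the green magazine, same size; point at its centre. To be left alone.
- green_plate2_mid (a point): Green-banded plate 2 from the bottom in the green magazine, same size; point at its centre. To be left alone.
- green_plate3_mid (a point): Green-banded plate 3 from the bottom in the green magazine, same size; point at its centre. To be left alone.
- stone_jar: Closed jar of stones, 60 mm across, 85 mm tall; origin at the centre of its underside. Loose bystander, to be left where it is.
- stone_cup: White bowl, 70 mm across, 45 mm tall; origin at the centre of its underside. Loose bystander, to be left where it is.
- stone_box: Flat black stone box, 90 x 70 x 28 mm; origin at the centre of its underside. Loose bystander, to be left where it is.
- loupe: Loupe, 48 mm across and 22 mm tall, with a steel handle; origin at the centre of its underside. Loose bystander, to be left where it is.
- caliper: Caliper, 150 mm long, lying flat; origin at the centre of its underside. Loose bystander, to be left where it is.
Not all that is in view belongs to the job. Leave any yellow look-alike of the purple_plate1 alone.

How it is judged:
By the outcome, as a careful person would: the job done as asked, in the order asked, and still so for the second after the job is handed in, with the robot touching nothing.
It also fails if it takes over 51 s, if anything falls off the work surface, if the arm or the gripper's body presses on something with over 40 N, if the wrist force passes 120 N, or if a joint passes its speed limit or range.

## Working session

There is one attempt and no reset: what is moved stays moved. The work goes in short steps, Python scripts to look and compute and a tool call to move; the robot and the scene stay as the last step left them, time stands still between calls to the robot, and variables do not carry over. Pictures are saved under pics/ and viewed, at most 13 in all, crops included, and the job is handed in when it is done.

Besides the shell and the picture viewer there is one more tool, called after "Emit:" in YAML: its name, and indented under it one key for each argument. jog_arm: Moves the arm, as the interface text tells. Its arguments: {"type":"object","properties":{"series":{"type":"array","items":{"type":"object","properties":{"jaw":{"type":"number"},"dx":{"type":"number"},"dy":{"type":"number"},"dz":{"type":"number"},"rx":{"type":"number"},"ry":{"type":"number"},"rz":{"type":"number"}}}}},"required":["series"]}

```bash
mkdir -p pics; ls
cat > h.py <<'E'
import numpy as np, cv2
def P(c):
    R=cv2.Rodrigues(np.array(c["rvec"],float))[0]; t=np.array(c["tvec"],float).ravel(); return R,t
def ray(c,uv,z):
    R,t=P(c); d=R.T@np.array([(uv[0]-c["cx"])/c["fx"],(uv[1]-c["cy"])/c["fy"],1.]); o=-R.T@t
    return o+d*(z-o[2])/d[2]
def proj(c,p):
    R,t=P(c); q=R@np.array(p,float)+t; return np.array([c["fx"]*q[0]/q[2]+c["cx"],c["fy"]*q[1]/q[2]+c["cy"]])
def save(c,n,crop=None,s=1.5):
    im=c["color"][:,:,::-1]
    if crop: im=im[crop[1]:crop[3],crop[0]:crop[2]]
    cv2.imwrite("pics/"+n,cv2.resize(im,None,fx=s,fy=s,interpolation=cv2.INTER_CUBIC))
E
python3 - <<'E'
from plant import bot,cams
from h import *
import pickle
for n in("top","side"):
    c=cams.capture(n); save(c,n+"1.png"); pickle.dump(c,open(n+"1.pkl","wb"))
    R,t=P(c); print(n,-R.T@t,R[2],c["fx"])
print(bot.state())
E
```

```text
pics
top [ 392.19098973  -20.30914334 1563.65855125] [ 0.09468247  0.01282314 -0.99542493] 469.3155648287505
side [301.36662464 763.01569421 805.66856573] [ 0.2025932  -0.73183719 -0.65066914] 434.9321343829642
{'clock': 0.1, 'q': array([-7.30507574e+01,  1.58438501e+01,  8.62830992e+01, -1.51839789e-03,
        7.79643323e+01, -6.93192344e+00]), 'qd': array([ 0.09817853, -0.13806097, -0.02779231,  0.04294575, -0.07984438,
        0.09364494]), 'tau': array([ 1.50564454e-03, -4.05458558e+01, -2.37779278e+01,  7.02060456e-02,
        2.98536429e-02, -3.71545764e-05]), 'tcp_pos': array([ 232.63537079, -525.3096741 ,  204.72659102]), 'orientation': array([-1.79909207e+02, -9.54309890e-03,  2.38814763e+01]), 'wrist_force': array([-0.55607798, -0.63239191, -0.47667131]), 'moment': array([ 0.04879514, -0.03898234, -0.01111417]), 'grip_force': 0.0, 'gripper_width': 94.01106077015756}
```

View pics/top1.png

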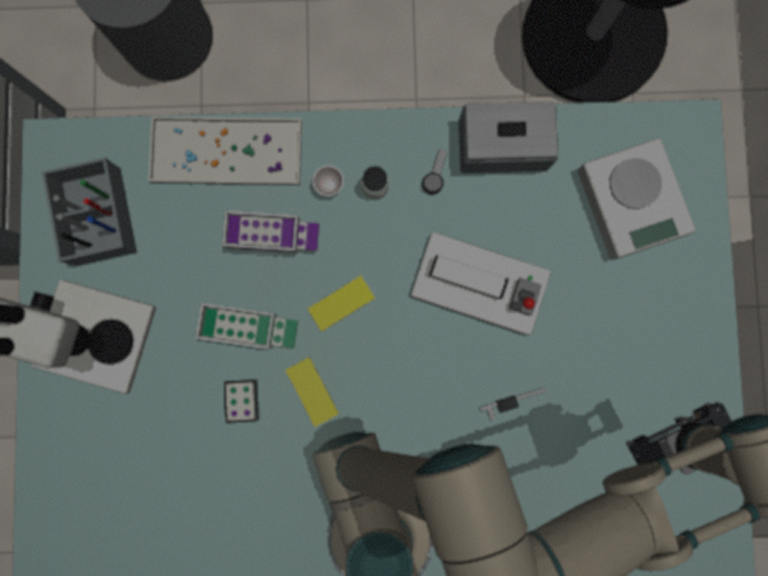

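View pics/side1.png

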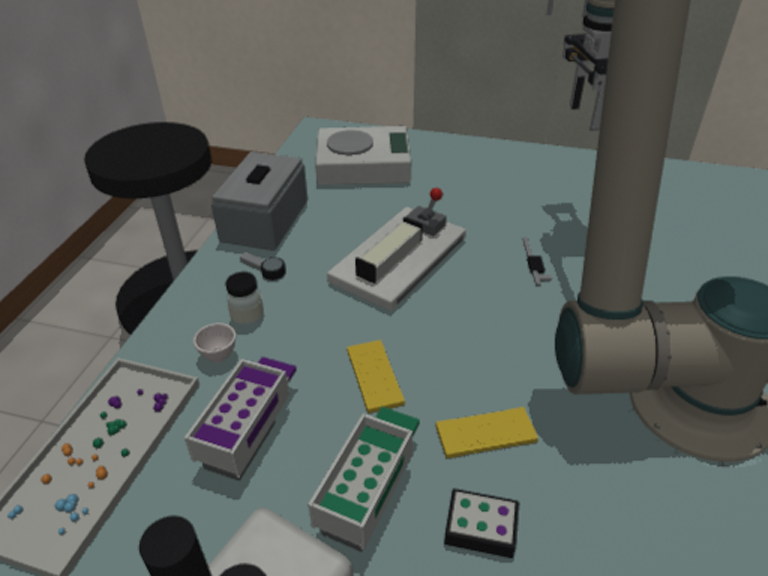

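Top view: purple magazine at about (265,232) of 768x576 with its plate standing out to the right (-y), viewer at (480,283), its lever with the red ball at (528,302). In the side view the ball is at (436,194). Next, a close crop and masks.

Run:
```python
from h import *
import pickle
c=pickle.load(open("top1.pkl","rb")); s=pickle.load(open("side1.pkl","rb"))
im=c["color"][:,:,::-1]
a=cv2.resize(im[130:175,140:225],None,fx=7,fy=7,interpolation=cv2.INTER_CUBIC)
b=cv2.resize(im[150:230,265:375],None,fx=5.4,fy=5.4,interpolation=cv2.INTER_CUBIC)[:,:595]
im2=np.zeros((315+b.shape[0],595,3),np.uint8); im2[:315,:595]=a; im2[315:315+b.shape[0],:b.shape[1]]=b
im2=im2[:]; print(im2.shape)
cv2.imwrite("pics/crop1.png",cv2.resize(im2,None,fx=600/im2.shape[0],fy=600/im2.shape[0]))
for n,k in(("top",c),("side",s)):
    h=cv2.cvtColor(k["color"],cv2.COLOR_RGB2HSV)
    for nm,m in (("red",((h[...,0]<6)|(h[...,0]>174))&(h[...,1]>150)&(h[...,2]>90)),("purple",(h[...,0]>130)&(h[...,0]<158)&(h[...,1]>90))):
        nn,l,st,ce=cv2.connectedComponentsWithStats(m.astype(np.uint8))
        for i in range(1,nn):
            if st[i,4]>12: print(n,nm,st[i],ce[i].round(1),[np.round(x,1).tolist() for x in cv2.minAreaRect(np.argwhere(l==i)[:,::-1].astype(np.float32))[:2]])
```

```text
(747, 595, 3)
top red [350 199   6   6  32] [352.5 201.5] [[352.5, 201.5], [5.0, 5.0]]
top purple [152 144   8  18 126] [155.3 152.4] [[155.5, 152.5], [17.0, 7.0]]
top purple [188 146   8  18 126] [191.2 154.4] [[191.5, 154.5], [17.0, 7.0]]
top purple [204 149   8  18 120] [207.7 157.3] [[207.7, 157.4], [6.7, 17.4]]
top purple [198 160   5   3  13] [199.7 161. ] [[200.0, 161.0], [4.0, 2.0]]
side red [287 126   7   4  24] [290.2 127.6] [[290.0, 127.5], [3.0, 6.0]]
side purple [172 238  25  14 119] [185.5 243.6] [[184.4, 242.7], [23.8, 7.6]]
side purple [158 244  27  14 218] [171.2 250.7] [[171.1, 250.7], [25.6, 9.0]]
side purple [157 255   7   5  30] [159.9 256.9] [[160.0, 257.0], [4.0, 6.0]]
side purple [169 258   7   6  31] [172.1 260.4] [[172.0, 260.5], [4.5, 6.7]]
side purple [103 263   8  11  66] [105.9 267.3] [[106.5, 268.0], [10.0, 7.0]]
side purple [152 262   7   5  26] [154.9 264.1] [[155.0, 264.0], [4.2, 5.7]]
side purple [165 263  20  35 132] [174.6 279.8] [[174.6, 279.8], [3.6, 38.4]]
side purple [ 72 265   8   7  43] [ 76.1 267.8] [[75.5, 268.0], [6.0, 7.0]]
side purple [164 266   7   5  25] [167.2 267.9] [[167.3, 267.8], [4.2, 4.9]]
side purple [146 269   8   6  35] [149.7 271.7] [[149.5, 271.5], [5.0, 7.0]]
side purple [159 273   7   6  35] [161.9 275.5] [[162.0, 275.5], [5.0, 6.0]]
side purple [141 277   7   6  28] [144.2 279.5] [[144.3, 279.3], [4.9, 5.7]]
side purple [154 281   7   6  28] [156.8 283.4] [[156.8, 283.8], [4.9, 5.7]]
side purple [130 282  30  17 270] [144.2 290.4] [[144.2, 290.4], [27.8, 10.1]]
side purple [332 338   7   5  28] [334.9 340.1] [[335.0, 340.0], [4.0, 6.0]]
side purple [331 351   6   6  28] [333.6 353.2] [[333.5, 353.5], [5.0, 5.0]]
```

View pics/crop1.png

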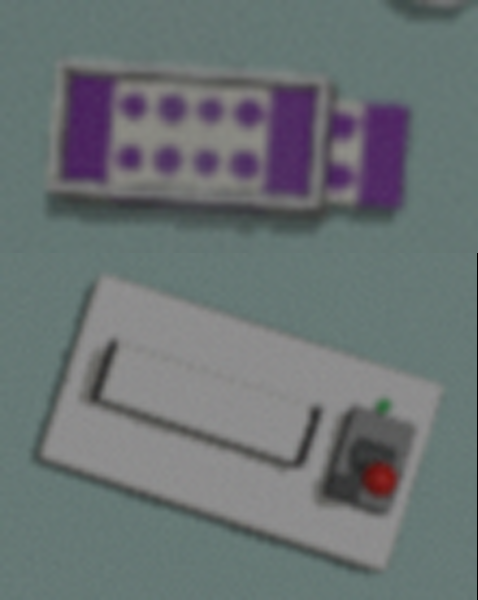

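Run:
```python
from h import *
import pickle
c=pickle.load(open("top1.pkl","rb")); s=pickle.load(open("side1.pkl","rb"))
A=lambda X,Y:(140+(X+.5)/5.622-.5,130+(Y+.5)/5.622-.5)
B=lambda X,Y:(265+(X+.5)/4.337-.5,150+(Y-253+.5)/4.337-.5)
def rep(n,pts,z,f):
    w=np.array([ray(c,f(*p),z)[:2] for p in pts]); r=cv2.minAreaRect(w.astype(np.float32)); print(n,w.round(1).tolist(),"mean",w.mean(0).round(1),[np.round(x,1) for x in r]); return w
w=rep("mag",[(58,62),(330,75),(322,212),(47,195)],82,A)
d=(w[0]+w[3]-w[1]-w[2]); print("mag y yaw",np.degrees(np.arctan2(d[1],d[0]))-90)
e=rep("end1",[(411,105),(403,211)],46,A)
b=[ray(c,p,z)[:2] for p,z in(((155.3,152.4),76),((191.2,154.4),76),((207.7,157.4),46))]; print("bands",np.round(b,1))
d=b[0]-b[1];print("yaw bands",np.degrees(np.arctan2(d[1],d[0]))-90,np.linalg.norm(d),"c4",(b[0]+b[1])/2)
d=b[0]-b[2];print("yaw bands13",np.degrees(np.arctan2(d[1],d[0]))-90)
v=rep("viewer",[(100,275),(442,385),(383,570),(38,460)],30,B)
d=(v[0]+v[3]-v[1]-v[2]); y=np.arctan2(d[1],d[0]); print("vyaw",np.degrees(y)-90)
u=d/np.linalg.norm(d); print("stage from case",v.mean(0)+u*32.5)
t=rep("stops",[(113,342),(95,402),(318,408),(299,466)],72,B)
def tri(p,q):
    M=[]
    for k,x in((c,p),(s,q)):
        R,tt=P(k); K=np.array([[k["fx"],0,k["cx"]],[0,k["fy"],k["cy"]],[0,0,1]]); M.append(K@np.c_[R,tt])
    X=cv2.triangulatePoints(M[0],M[1],np.array(p,float),np.array(q,float)).ravel(); return X[:3]/X[3]
print("ball",tri((352.5,201.5),(290.2,127.6)))
# side band plate1
print("end side",ray(s,(185.5,243.6),46))
```

```text
mag [[707.9, 315.6], [696.0, 159.9], [617.2, 165.6], [631.2, 322.2]] mean [663.1 240.8] [array([663.4, 240.5]), array([157.3,  79. ]), np.float64(85.1)]
mag y yaw -4.73809143614406
end1 [[684.3, 117.2], [622.0, 122.9]] mean [653.2 120. ] [array([653.2, 120. ]), array([62.6,  0. ]), np.float64(174.7)]
bands [[670.2 299.7]
 [660.5 184. ]
 [654.5 134.1]]
yaw bands -4.790872126739686 116.1183483214641 c4 [665.34403168 241.83671033]
yaw bands13 -5.423187795463463
viewer [[659.1, -128.9], [567.9, -384.4], [429.5, -333.6], [518.9, -77.6]] mean [ 543.8 -231.1] [array([ 543.4, -231. ]), array([272.4, 149.2]), np.float64(70.3)]
vyaw -19.456244260124777
stage from case [ 554.66497186 -200.47389073]
stops [[601.4, -133.9], [557.2, -119.2], [548.5, -282.8], [506.1, -267.1]] mean [ 553.3 -200.8] [array([ 553. , -200.6]), array([158. ,  46.6]), np.float64(70.4)]
ball [ 490.60964321 -316.93620926  120.65513112]
end side [647.73492019 127.47608434  46.        ]
```

Measured: purple magazine centre near (664,241), yaw −5°, plate end at (653,120). The light bar is near (554,−200.6), yaw −19.5°, and the ball near (491,−317). Next I write a helper for the row arithmetic.

```bash
cat > plan.py <<'E'
from h import *
from plant import bot
from scipy.spatial.transform import Rotation as Ro
def plan(tp,ty,N,cur=None):
    """rows (cm, rad) to world target tp, yaw ty with tool straight down, even steps"""
    s=bot.state(); p=np.array(s["tcp_pos"] if cur is None else cur[:3],float)
    R=Ro.from_euler("xyz",s["orientation"] if cur is None else [180,0,cur[3]],degrees=True)
    print("now",round(s["clock"],2),p.round(1),s["orientation"].round(2),"F",s["wrist_force"].round(1),"w",round(s["gripper_width"],1),"gf",round(s["grip_force"],1),"q",s["q"].round(0))
    rv=(R.inv()*Ro.from_euler("xyz",[180,0,ty],degrees=True)).as_rotvec()/N
    d=(np.array(tp,float)-p)/N
    for i in range(N):
        print(i,"d",(R.inv().apply(d)/10).round(2),"r",rv.round(3)); R=R*Ro.from_rotvec(rv)
E
python3 -c "
from plan import *
plan((655,142,130),85,16)"
```

```text
now 0.1 [ 232.6 -525.3  204.7] [-1.7991e+02 -1.0000e-02  2.3880e+01] F [-0.6 -0.6 -0.5] w 94.0 gf 0.0 q [-73.  16.  86.  -0.  78.  -7.]
0 d [ 4.1  -2.74  0.47] r [-0.    -0.    -0.067]
1 d [ 4.28 -2.46  0.47] r [-0.    -0.    -0.067]
2 d [ 4.43 -2.17  0.47] r [-0.    -0.    -0.067]
3 d [ 4.57 -1.87  0.47] r [-0.    -0.    -0.067]
4 d [ 4.68 -1.57  0.47] r [-0.    -0.    -0.067]
5 d [ 4.77 -1.25  0.47] r [-0.    -0.    -0.067]
6 d [ 4.85 -0.93  0.47] r [-0.    -0.    -0.067]
7 d [ 4.9  -0.61  0.47] r [-0.    -0.    -0.067]
8 d [ 4.93 -0.28  0.47] r [-0.    -0.    -0.067]
9 d [4.94 0.05 0.47] r [-0.    -0.    -0.067]
10 d [4.92 0.38 0.47] r [-0.    -0.    -0.067]
11 d [4.88 0.71 0.47] r [-0.    -0.    -0.067]
12 d [4.83 1.03 0.47] r [-0.    -0.    -0.067]
13 d [4.75 1.35 0.47] r [-0.    -0.    -0.067]
14 d [4.65 1.66 0.47] r [-0.    -0.    -0.067]
15 d [4.53 1.97 0.47] r [-0.    -0.    -0.067]
```

Emit:
jog_arm:
  series:
    - {"jaw": 0,"dx": 4.1,"dy": -2.7,"dz": 0.2,"rz": -0.067}
    - {"jaw": 0,"dx": 4.3,"dy": -2.5,"dz": 0.2,"rz": -0.067}
    - {"jaw": 0,"dx": 4.4,"dy": -2.2,"dz": 0.2,"rz": -0.067}
    - {"jaw": 0,"dx": 4.6,"dy": -1.9,"dz": 0.2,"rz": -0.067}
    - {"jaw": 0,"dx": 4.7,"dy": -1.6,"dz": 0.2,"rz": -0.067}
    - {"jaw": 0,"dx": 4.8,"dy": -1.25,"dz": 0.2,"rz": -0.067}
    - {"jaw": 0,"dx": 4.85,"dy": -0.9,"dz": 0.2,"rz": -0.067}
    - {"jaw": 0,"dx": 4.9,"dy": -0.6,"dz": 0.2,"rz": -0.067}

```text
schema error: expected keys jaw, dx, dy, dz, rx, ry, rz
```

Emit:
jog_arm:
  series:
    - {"jaw": 0,"dx": 4.9,"dy": -0.3,"dz": 0.7,"rz": -0.067}
    - {"jaw": 0,"dx": 4.9,"dy": 0.05,"dz": 0.7,"rz": -0.067}
    - {"jaw": 0,"dx": 4.9,"dy": 0.4,"dz": 0.7,"rz": -0.067}
    - {"jaw": 0,"dx": 4.9,"dy": 0.7,"dz": 0.7,"rz": -0.067}
    - {"jaw": 0,"dx": 4.8,"dy": 1.0,"dz": 0.7,"rz": -0.067}
    - {"jaw": 0,"dx": 4.75,"dy": 1.35,"dz": 0.7,"rz": -0.067}
    - {"jaw": 0,"dx": 4.65,"dy": 1.65,"dz": 0.7,"rz": -0.067}
    - {"jaw": 0,"dx": 4.5,"dy": 2.0,"dz": 0.7,"rz": -0.067}

```text
schema error: expected keys jaw, dx, dy, dz, rx, ry, rz
```

Run:
```python
from plan import *
from plant import cams
import pickle
t=cams.capture("top"); s=cams.capture("side")
a=cv2.resize(t["color"][125:185,135:255,::-1],None,fx=5,fy=5,interpolation=cv2.INTER_CUBIC)
b=cv2.resize(s["color"][200:315,100:260,::-1],None,fx=3.75,fy=3.75,interpolation=cv2.INTER_CUBIC)[:300]
b=cv2.resize(s["color"][220:280,120:240,::-1],None,fx=5,fy=5,interpolation=cv2.INTER_CUBIC)
cv2.imwrite("pics/c2.png",np.vstack([a,b]))
pickle.dump((t,s),open("p2.pkl","wb"))
plan((655,142,22),85,8)
```

```text
now 0.2 [ 232.7 -525.5  205. ] [-1.7994e+02 -1.0000e-02  2.3880e+01] F [0.3 1.  0. ] w 94.4 gf 0.0 q [-73.  16.  86.  -0.  78.  -7.]
0 d [ 8.2  -5.49  2.29] r [-0.    -0.    -0.133]
1 d [ 8.86 -4.35  2.29] r [-0.    -0.    -0.133]
2 d [ 9.36 -3.13  2.29] r [-0.    -0.    -0.133]
3 d [ 9.7  -1.86  2.29] r [-0.    -0.    -0.133]
4 d [ 9.86 -0.56  2.29] r [-0.    -0.    -0.133]
5 d [9.84 0.76 2.29] r [-0.    -0.    -0.133]
6 d [9.66 2.06 2.29] r [-0.    -0.    -0.133]
7 d [9.3  3.33 2.29] r [-0.    -0.    -0.133]
```

View pics/c2.png

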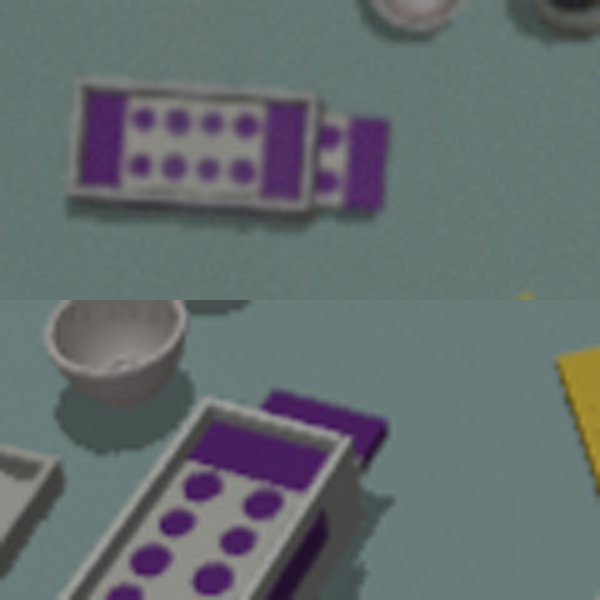

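All seven keys are required, so the moves were refused and this picture shows the unchanged scene (plate band at about (207,157) in top pixels). I resend with all the keys.

Emit:
jog_arm:
  series:
    - {"jaw": 0,"dx": 4.1,"dy": -2.7,"dz": 0.2,"rx": 0,"ry": 0,"rz": -0.067}
    - {"jaw": 0,"dx": 4.3,"dy": -2.5,"dz": 0.2,"rx": 0,"ry": 0,"rz": -0.067}
    - {"jaw": 0,"dx": 4.4,"dy": -2.2,"dz": 0.2,"rx": 0,"ry": 0,"rz": -0.067}
    - {"jaw": 0,"dx": 4.6,"dy": -1.9,"dz": 0.2,"rx": 0,"ry": 0,"rz": -0.067}
    - {"jaw": 0,"dx": 4.7,"dy": -1.6,"dz": 0.2,"rx": 0,"ry": 0,"rz": -0.067}
    - {"jaw": 0,"dx": 4.8,"dy": -1.25,"dz": 0.2,"rx": 0,"ry": 0,"rz": -0.067}
    - {"jaw": 0,"dx": 4.85,"dy": -0.9,"dz": 0.2,"rx": 0,"ry": 0,"rz": -0.067}
    - {"jaw": 0,"dx": 4.9,"dy": -0.6,"dz": 0.2,"rx": 0,"ry": 0,"rz": -0.067}

```text
clock: 1.2
tcp_pos: [444.6, -189.7, 189.4]
orientation: [180.0, 0.0, 54.7]
wrist_force: [0.2, -1.0, -1.1]
gripper_width: 93.8
grip_force: 0.0
```

Emit:
jog_arm:
  series:
    - {"jaw": 0,"dx": 4.9,"dy": -0.3,"dz": 0.7,"rx": 0,"ry": 0,"rz": -0.067}
    - {"jaw": 0,"dx": 4.9,"dy": 0.05,"dz": 0.7,"rx": 0,"ry": 0,"rz": -0.067}
    - {"jaw": 0,"dx": 4.9,"dy": 0.4,"dz": 0.7,"rx": 0,"ry": 0,"rz": -0.067}
    - {"jaw": 0,"dx": 4.9,"dy": 0.7,"dz": 0.7,"rx": 0,"ry": 0,"rz": -0.067}
    - {"jaw": 0,"dx": 4.8,"dy": 1.0,"dz": 0.7,"rx": 0,"ry": 0,"rz": -0.067}
    - {"jaw": 0,"dx": 4.75,"dy": 1.35,"dz": 0.7,"rx": 0,"ry": 0,"rz": -0.067}
    - {"jaw": 0,"dx": 4.65,"dy": 1.65,"dz": 0.7,"rx": 0,"ry": 0,"rz": -0.067}
    - {"jaw": 0,"dx": 4.5,"dy": 2.0,"dz": 0.7,"rx": 0,"ry": 0,"rz": -0.067}

```text
clock: 2.2
tcp_pos: [653.8, 143.9, 132.9]
orientation: [-180.0, 0.0, 85.4]
wrist_force: [-0.1, -0.2, 0.8]
gripper_width: 94.0
grip_force: 0.0
```

Run:
```python
from plan import *
from plant import cams
t=cams.capture("top"); s=cams.capture("side")
a=cv2.resize(t["color"][115:185,130:250,::-1],None,fx=4.2,fy=4.2,interpolation=cv2.INTER_CUBIC)
b=cv2.resize(s["color"][190:260,120:240,::-1],None,fx=4.2,fy=4.2,interpolation=cv2.INTER_CUBIC)
cv2.imwrite("pics/c3.png",np.vstack([a,b]))
plan((655,142,22),85,8)
```

```text
now 2.3 [654.8 146.7 131.6] [-1.7998e+02 -1.1000e-01  8.5550e+01] F [-1.   0.   0.4] w 94.0 gf 0.0 q [ 7. 27. 80.  0. 73. 11.]
0 d [-0.06  0.01  1.37] r [-0.    -0.     0.001]
1 d [-0.06  0.01  1.37] r [-0.    -0.     0.001]
2 d [-0.06  0.01  1.37] r [-0.    -0.     0.001]
3 d [-0.06  0.01  1.37] r [-0.    -0.     0.001]
4 d [-0.06  0.01  1.37] r [-0.    -0.     0.001]
5 d [-0.06  0.01  1.37] r [-0.    -0.     0.001]
6 d [-0.06  0.01  1.37] r [-0.    -0.     0.001]
7 d [-0.06  0.01  1.37] r [-0.    -0.     0.001]
```

View pics/c3.png

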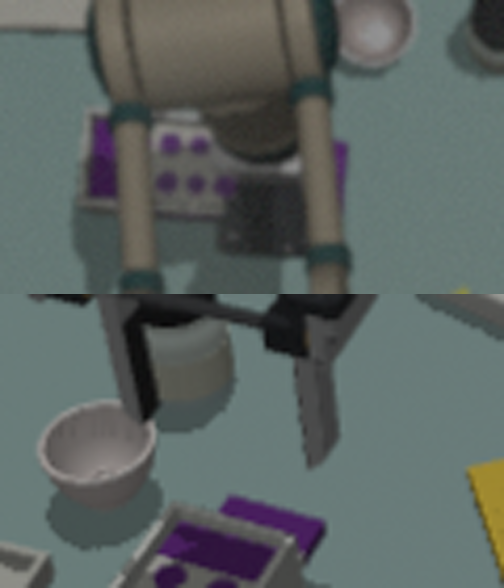

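The open fingers straddle the standing-out end, but the bowl is close to the far finger. I'll narrow the jaw to about 75 mm on the way down.

Emit:
jog_arm:
  series:
    - {"jaw": 50,"dx": -0.2,"dy": 0,"dz": 0,"rx": 0,"ry": 0,"rz": 0.009}
    - {"jaw": 50,"dx": -0.2,"dy": 0,"dz": 1.0,"rx": 0,"ry": 0,"rz": 0}
    - {"jaw": 50,"dx": -0.05,"dy": 0,"dz": 2.0,"rx": 0,"ry": 0,"rz": 0}
    - {"jaw": 50,"dx": 0,"dy": 0,"dz": 2.5,"rx": 0,"ry": 0,"rz": 0}
    - {"jaw": 50,"dx": 0,"dy": 0,"dz": 2.5,"rx": 0,"ry": 0,"rz": 0}
    - {"jaw": 50,"dx": 0,"dy": 0,"dz": 2.0,"rx": 0,"ry": 0,"rz": 0}
    - {"jaw": 50,"dx": 0,"dy": 0,"dz": 0.95,"rx": 0,"ry": 0,"rz": 0}
    - {"jaw": 50,"dx": 0,"dy": 0,"dz": 0,"rx": 0,"ry": 0,"rz": 0}

```text
clock: 3.3
tcp_pos: [652.2, 137.0, 23.5]
orientation: [-179.9, 0.0, 84.7]
wrist_force: [-0.2, 0.8, -0.1]
gripper_width: 75.4
grip_force: 0.0
```

Run:
```python
from plan import *
from plant import cams
s=cams.capture("side"); save(s,"s4.png",(110,190,250,280),5)
plan((655,142,22),85,8)
```

```text
now 3.35 [652.9 137.3  24.3] [179.97   0.    84.73] F [ 0.3  0.9 -0.4] w 75.5 gf 0.0 q [ 6. 31. 88. -0. 60. 11.]
0 d [0.06 0.02 0.03] r [ 0.     0.    -0.001]
1 d [0.06 0.02 0.03] r [ 0.     0.    -0.001]
2 d [0.06 0.02 0.03] r [ 0.     0.    -0.001]
3 d [0.06 0.02 0.03] r [ 0.     0.    -0.001]
4 d [0.06 0.02 0.03] r [ 0.     0.    -0.001]
5 d [0.06 0.02 0.03] r [ 0.     0.    -0.001]
6 d [0.06 0.02 0.03] r [ 0.     0.    -0.001]
7 d [0.06 0.02 0.03] r [ 0.     0.    -0.001]
```

View pics/s4.png

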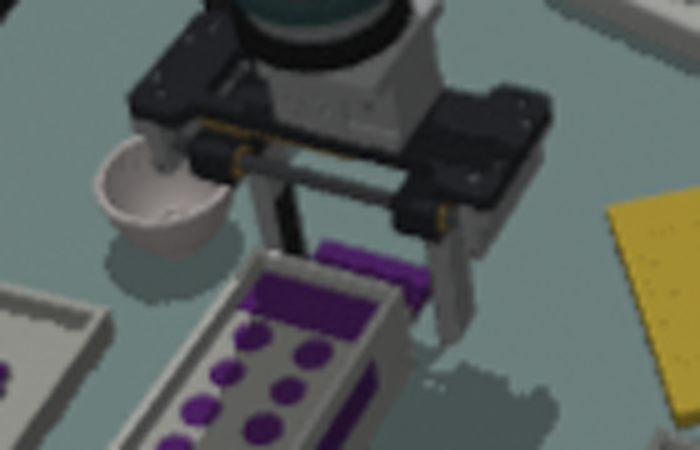

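The fingers stand on either side of the plate's end (band at about (375,275) in the crop), clear of the bowl and the magazine. I shift 5 mm inwards and close.

Emit:
jog_arm:
  series:
    - {"jaw": 50,"dx": 0.4,"dy": 0.1,"dz": 0.15,"rx": 0,"ry": 0,"rz": 0}
    - {"jaw": 150,"dx": 0,"dy": 0,"dz": 0,"rx": 0,"ry": 0,"rz": 0}
    - {"jaw": 200,"dx": 0,"dy": 0,"dz": 0,"rx": 0,"ry": 0,"rz": 0}
    - {"jaw": 255,"dx": 0,"dy": 0,"dz": 0,"rx": 0,"ry": 0,"rz": 0}
    - {"jaw": 255,"dx": 0,"dy": 0,"dz": 0,"rx": 0,"ry": 0,"rz": 0}
    - {"jaw": 255,"dx": 0,"dy": 0,"dz": 0,"rx": 0,"ry": 0,"rz": 0}
    - {"jaw": 255,"dx": 0,"dy": 0,"dz": 0,"rx": 0,"ry": 0,"rz": 0}
    - {"jaw": 255,"dx": 0,"dy": 0,"dz": 0,"rx": 0,"ry": 0,"rz": 0}

```text
clock: 4.35
tcp_pos: [654.9, 141.9, 23.0]
orientation: [179.9, -0.0, 84.8]
wrist_force: [1.8, 0.2, 4.4]
gripper_width: 59.8
grip_force: 30.0
```

Run:
```python
from plan import *
plan((643,16,23),85,16)
```

```text
now 4.35 [654.9 141.9  23. ] [ 1.7991e+02 -2.0000e-02  8.4780e+01] F [1.8 0.2 4.4] w 59.8 gf 30.0 q [ 6. 32. 88. -0. 60. 12.]
0 d [-0.79 -0.   -0.  ] r [ 0. -0. -0.]
1 d [-0.79 -0.   -0.  ] r [ 0. -0. -0.]
2 d [-0.79 -0.   -0.  ] r [ 0. -0. -0.]
3 d [-0.79 -0.   -0.  ] r [ 0. -0. -0.]
4 d [-0.79 -0.   -0.  ] r [ 0. -0. -0.]
5 d [-0.79 -0.   -0.  ] r [ 0. -0. -0.]
6 d [-0.79 -0.   -0.  ] r [ 0. -0. -0.]
7 d [-0.79 -0.   -0.  ] r [ 0. -0. -0.]
8 d [-0.79 -0.   -0.  ] r [ 0. -0. -0.]
9 d [-0.79 -0.   -0.  ] r [ 0. -0. -0.]
10 d [-0.79 -0.   -0.  ] r [ 0. -0. -0.]
11 d [-0.79 -0.   -0.  ] r [ 0. -0. -0.]
12 d [-0.79 -0.   -0.  ] r [ 0. -0. -0.]
13 d [-0.79 -0.01 -0.  ] r [ 0. -0. -0.]
14 d [-0.79 -0.01 -0.  ] r [ 0. -0. -0.]
15 d [-0.79 -0.01 -0.  ] r [ 0. -0. -0.]
```

Emit:
jog_arm:
  series:
    - {"jaw": 255,"dx": -0.3,"dy": 0,"dz": 0,"rx": 0,"ry": 0,"rz": 0}
    - {"jaw": 255,"dx": -0.6,"dy": 0,"dz": 0,"rx": 0,"ry": 0,"rz": 0}
    - {"jaw": 255,"dx": -0.8,"dy": 0,"dz": 0,"rx": 0,"ry": 0,"rz": 0}
    - {"jaw": 255,"dx": -0.8,"dy": 0,"dz": 0,"rx": 0,"ry": 0,"rz": 0}
    - {"jaw": 255,"dx": -0.8,"dy": 0,"dz": 0,"rx": 0,"ry": 0,"rz": 0}
    - {"jaw": 255,"dx": -0.8,"dy": 0,"dz": 0,"rx": 0,"ry": 0,"rz": 0}
    - {"jaw": 255,"dx": -0.8,"dy": 0,"dz": 0,"rx": 0,"ry": 0,"rz": 0}
    - {"jaw": 255,"dx": -0.8,"dy": 0,"dz": 0,"rx": 0,"ry": 0,"rz": 0}

```text
clock: 5.35
tcp_pos: [648.8, 88.4, 22.4]
orientation: [-180.0, -0.3, 84.7]
wrist_force: [1.8, 8.1, 2.1]
gripper_width: 60.1
grip_force: 30.0
```

Emit:
jog_arm:
  series:
    - {"jaw": 255,"dx": -0.8,"dy": 0,"dz": 0,"rx": 0,"ry": 0,"rz": 0}
    - {"jaw": 255,"dx": -0.8,"dy": 0,"dz": 0,"rx": 0,"ry": 0,"rz": 0}
    - {"jaw": 255,"dx": -0.8,"dy": 0,"dz": 0,"rx": 0,"ry": 0,"rz": 0}
    - {"jaw": 255,"dx": -0.8,"dy": 0,"dz": 0,"rx": 0,"ry": 0,"rz": 0}
    - {"jaw": 255,"dx": -0.8,"dy": 0,"dz": 0,"rx": 0,"ry": 0,"rz": 0}
    - {"jaw": 255,"dx": -0.8,"dy": 0,"dz": 0,"rx": 0,"ry": 0,"rz": 0}
    - {"jaw": 255,"dx": -1.0,"dy": 0,"dz": 0,"rx": 0,"ry": 0,"rz": 0}
    - {"jaw": 255,"dx": -1.5,"dy": 0,"dz": 0,"rx": 0,"ry": 0,"rz": 0}

```text
clock: 6.35
tcp_pos: [642.1, 11.5, 22.3]
orientation: [-180.0, 0.0, 84.8]
wrist_force: [0.6, 0.2, -1.5]
gripper_width: 59.9
grip_force: 30.0
```

Run:
```python
from plan import *
from plant import cams
t=cams.capture("top"); s=cams.capture("side")
a=cv2.resize(t["color"][115:185,140:270,::-1],None,fx=4,fy=4,interpolation=cv2.INTER_CUBIC)
b=cv2.resize(s["color"][170:250,110:240,::-1],None,fx=4,fy=4,interpolation=cv2.INTER_CUBIC)
cv2.imwrite("pics/c5.png",np.vstack([a,b]))
plan((643,16,110),85,8)
```

```text
now 6.45 [642.2  10.4  22.4] [-1.7999e+02  5.0000e-02  8.4700e+01] F [ 1.   0.2 -2. ] w 59.6 gf 30.0 q [-5. 30. 92. -0. 59.  0.]
0 d [ 0.07  0.   -1.09] r [-0.     0.    -0.001]
1 d [ 0.07  0.   -1.09] r [-0.     0.    -0.001]
2 d [ 0.07  0.   -1.09] r [-0.     0.    -0.001]
3 d [ 0.07  0.   -1.09] r [-0.     0.    -0.001]
4 d [ 0.07  0.   -1.09] r [-0.     0.    -0.001]
5 d [ 0.07  0.   -1.09] r [-0.     0.    -0.001]
6 d [ 0.07  0.   -1.09] r [-0.     0.    -0.001]
7 d [ 0.07  0.   -1.09] r [-0.     0.    -0.001]
```

View pics/c5.png

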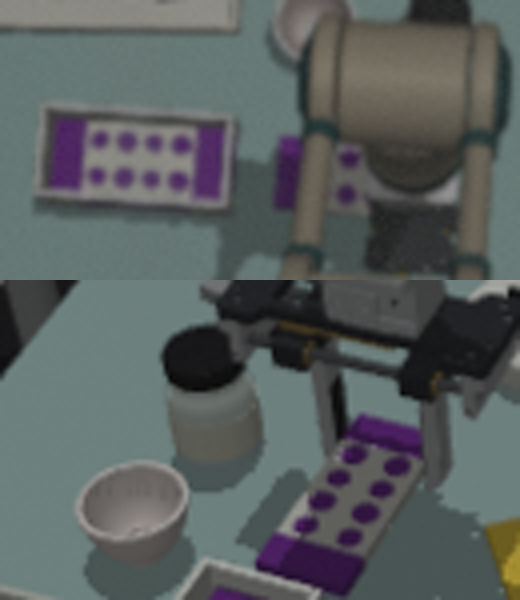

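The plate is out and level, held by its -y end. The magazine still holds the other plates (top view: stack at x 40-238, plate from 276 on). Next I lift it and carry it over the bar.

Run:
```python
from plan import *
plan((537.5,-247.3,112),70.5,10,(642.2,10.4,112,84.7))
```

```text
now 6.45 [642.2  10.4 112. ] [-1.7999e+02  5.0000e-02  8.4700e+01] F [ 1.   0.2 -2. ] w 59.6 gf 30.0 q [-5. 30. 92. -0. 59.  0.]
0 d [-2.66 -0.8  -0.  ] r [-0.    -0.     0.025]
1 d [-2.68 -0.74 -0.  ] r [-0.    -0.     0.025]
2 d [-2.7  -0.67 -0.  ] r [-0.    -0.     0.025]
3 d [-2.72 -0.6  -0.  ] r [-0.    -0.     0.025]
4 d [-2.73 -0.54 -0.  ] r [-0.    -0.     0.025]
5 d [-2.74 -0.47 -0.  ] r [-0.    -0.     0.025]
6 d [-2.75 -0.4  -0.  ] r [-0.    -0.     0.025]
7 d [-2.76 -0.33 -0.  ] r [-0.    -0.     0.025]
8 d [-2.77 -0.26 -0.  ] r [-0.    -0.     0.025]
9 d [-2.77 -0.2  -0.  ] r [-0.    -0.     0.025]
```

Emit:
jog_arm:
  series:
    - {"jaw": 255,"dx": 0,"dy": 0,"dz": -0.5,"rx": 0,"ry": 0,"rz": 0}
    - {"jaw": 255,"dx": 0,"dy": 0,"dz": -1.0,"rx": 0,"ry": 0,"rz": 0}
    - {"jaw": 255,"dx": 0,"dy": 0,"dz": -1.5,"rx": 0,"ry": 0,"rz": 0}
    - {"jaw": 255,"dx": 0,"dy": 0,"dz": -1.5,"rx": 0,"ry": 0,"rz": 0}
    - {"jaw": 255,"dx": 0,"dy": 0,"dz": -1.5,"rx": 0,"ry": 0,"rz": 0}
    - {"jaw": 255,"dx": 0,"dy": 0,"dz": -1.5,"rx": 0,"ry": 0,"rz": 0}
    - {"jaw": 255,"dx": 0,"dy": 0,"dz": -1.0,"rx": 0,"ry": 0,"rz": 0}
    - {"jaw": 255,"dx": 0,"dy": 0,"dz": -0.5,"rx": 0,"ry": 0,"rz": 0}

```text
clock: 7.45
tcp_pos: [642.6, 12.3, 113.3]
orientation: [179.9, 0.0, 84.8]
wrist_force: [-0.0, -0.5, -1.6]
gripper_width: 59.7
grip_force: 30.0
```

Emit:
jog_arm:
  series:
    - {"jaw": 255,"dx": -1.5,"dy": -0.4,"dz": 0,"rx": 0,"ry": 0,"rz": 0.025}
    - {"jaw": 255,"dx": -2.7,"dy": -0.75,"dz": 0,"rx": 0,"ry": 0,"rz": 0.025}
    - {"jaw": 255,"dx": -2.7,"dy": -0.7,"dz": 0,"rx": 0,"ry": 0,"rz": 0.025}
    - {"jaw": 255,"dx": -2.7,"dy": -0.6,"dz": 0,"rx": 0,"ry": 0,"rz": 0.025}
    - {"jaw": 255,"dx": -2.7,"dy": -0.55,"dz": 0,"rx": 0,"ry": 0,"rz": 0.025}
    - {"jaw": 255,"dx": -2.7,"dy": -0.5,"dz": 0,"rx": 0,"ry": 0,"rz": 0.025}
    - {"jaw": 255,"dx": -2.7,"dy": -0.4,"dz": 0,"rx": 0,"ry": 0,"rz": 0.025}
    - {"jaw": 255,"dx": -2.7,"dy": -0.35,"dz": 0,"rx": 0,"ry": 0,"rz": 0.025}

```text
clock: 8.45
tcp_pos: [561.8, -182.2, 111.7]
orientation: [-179.9, 0.0, 73.2]
wrist_force: [-0.9, -0.7, -0.3]
gripper_width: 59.8
grip_force: 30.0
```

Emit:
jog_arm:
  series:
    - {"jaw": 255,"dx": -2.7,"dy": -0.3,"dz": 0,"rx": 0,"ry": 0,"rz": 0.025}
    - {"jaw": 255,"dx": -2.7,"dy": -0.2,"dz": 0,"rx": 0,"ry": 0,"rz": 0.024}
    - {"jaw": 255,"dx": -1.2,"dy": -0.3,"dz": 0.5,"rx": 0,"ry": 0,"rz": 0}
    - {"jaw": 255,"dx": 0,"dy": 0,"dz": 1.0,"rx": 0,"ry": 0,"rz": 0}
    - {"jaw": 255,"dx": 0,"dy": 0,"dz": 1.0,"rx": 0,"ry": 0,"rz": 0}
    - {"jaw": 255,"dx": 0,"dy": 0,"dz": 0.8,"rx": 0,"ry": 0,"rz": 0}
    - {"jaw": 255,"dx": 0,"dy": 0,"dz": 0,"rx": 0,"ry": 0,"rz": 0}
    - {"jaw": 255,"dx": 0,"dy": 0,"dz": 0,"rx": 0,"ry": 0,"rz": 0}

```text
clock: 9.45
tcp_pos: [536.0, -240.8, 79.6]
orientation: [180.0, 0.0, 70.6]
wrist_force: [0.4, -0.7, -0.7]
gripper_width: 59.8
grip_force: 30.0
```

Run:
```python
from plan import *
from plant import cams
import pickle
t=cams.capture("top"); s=cams.capture("side"); pickle.dump((t,s),open("p6.pkl","wb"))
a=cv2.resize(t["color"][140:230,265:385,::-1],None,fx=3.7,fy=3.7,interpolation=cv2.INTER_CUBIC)
b=cv2.resize(s["color"][110:210,210:330,::-1],None,fx=6.5*.555,fy=6.5*.555,interpolation=cv2.INTER_CUBIC)
b=cv2.resize(s["color"][115:205,210:330,::-1],None,fx=3.7,fy=3.7,interpolation=cv2.INTER_CUBIC)
b=np.hstack([a,b]) if False else np.vstack([a,b])
cv2.imwrite("pics/c6.png",b[:600] if b.shape[0]<=666 and False else cv2.resize(b,None,fx=600/b.shape[0],fy=600/b.shape[0]))
plan((537.5,-247.3,50),70.5,8)
```

```text
now 9.55 [ 536.  -241.1   79.9] [1.7995e+02 1.0000e-02 7.0540e+01] F [-0.9  0.4 -1.2] w 59.5 gf 30.0 q [-31.  22.  95.  -0.  62. -12.]
0 d [-0.07  0.04  0.37] r [0. 0. 0.]
1 d [-0.07  0.04  0.37] r [0. 0. 0.]
2 d [-0.07  0.04  0.37] r [0. 0. 0.]
3 d [-0.07  0.04  0.37] r [0. 0. 0.]
4 d [-0.07  0.04  0.37] r [0. 0. 0.]
5 d [-0.07  0.04  0.37] r [0. 0. 0.]
6 d [-0.07  0.04  0.37] r [0. 0. 0.]
7 d [-0.07  0.04  0.37] r [0. 0. 0.]
```

View pics/c6.png

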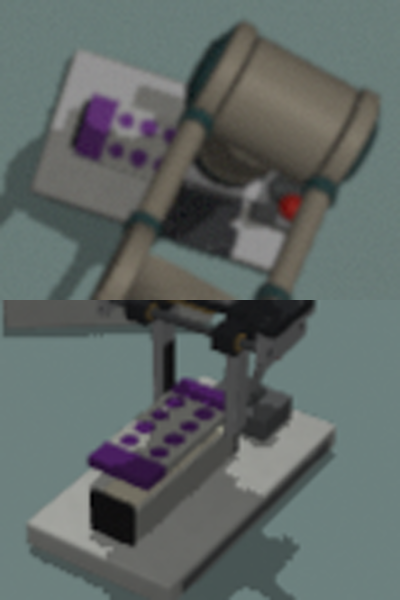

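The plate is held level over the bar, aligned with it, its far end (near band at about (127,465) in the lower crop) just above the near stop. I measure its end against the bar before lowering.

Run:
```python
from plan import *
import pickle
t,s=pickle.load(open("p6.pkl","rb"))
tcp=np.array([536.,-241.1]); ux=np.array([np.cos(np.radians(70.5)),np.sin(np.radians(70.5))]); vx=np.array([ux[1],-ux[0]])
st=np.array([554,-200.6])
for n,k in(("top",t),("side",s)):
    h=cv2.cvtColor(k["color"],cv2.COLOR_RGB2HSV)
    m=((h[...,0]>130)&(h[...,0]<158)&(h[...,1]>80)).astype(np.uint8)
    nn,l,sta,ce=cv2.connectedComponentsWithStats(m)
    for i in range(1,nn):
        if sta[i,4]<50: continue
        px=np.argwhere(l==i)[:,::-1]
        w=np.array([ray(k,p,93.5)[:2] for p in px]); w2=np.array([ray(k,p,103.5)[:2] for p in px])
        if abs(w.mean(0)-st).max()>130: continue
        a=(w-tcp)@ux; b=(w-tcp)@vx; b2=(w2-tcp)@vx; a2=(w2-tcp)@ux
        print(n,sta[i],"along z93.5:",np.percentile(a,[1,3,50,97,99]).round(1),"z103.5",np.percentile(a2,[1,3,50,97,99]).round(1),"across top",np.percentile(b2,[2,50,98]).round(1))
# original stops in viewer coords, initial pictures, dark stop masks
c=pickle.load(open("top1.pkl","rb")); s1=pickle.load(open("side1.pkl","rb"))
for n,k in(("top",c),("side",s1)):
    g=k["color"].max(2); 
    for sg in(1,-1):
        e=st+sg*76*ux; q=proj(k,[*e,68]); x,y=q.round().astype(int); print(n,sg,q.round(1))
        ys,xs=np.mgrid[y-12:y+13,x-12:x+13]; sel=g[y-12:y+13,x-12:x+13]<50
        w=np.array([ray(k,p,72)[:2] for p in np.c_[xs[sel],ys[sel]]])-st
        if len(w): print(len(w),"along",np.percentile(w@ux,[2,10,50,90,98]).round(1),"across",np.percentile(w@vx,[2,50,98]).round(1))
```

```text
top [288 169  12  19 145] along z93.5: [ 96.7  97.  108.9 120.9 121.7] z103.5 [ 97.1  97.5 109.2 121.2 122. ] across top [-26.3   0.6  27.7]
side [260 139  17  12 108] along z93.5: [-35.3 -33.7 -17.6   6.5   7.4] z103.5 [-22.6 -21.   -5.2  18.6  19.5] across top [-23.2   2.6  25.6]
side [237 158  23  14 173] along z93.5: [ 82.6  83.5  99.4 114.8 115.6] z103.5 [ 93.7  94.6 110.2 125.4 126.1] across top [-35.2  -5.3  25.4]
top 1 [289.3 177.2]Traceback (most recent call last):
  File "<stdin>", line 24, in <module>
ValueError: operands could not be broadcast together with shapes (0,) (2,)
```

Run:
```python
from plan import *
import pickle
ux=np.array([np.cos(np.radians(70.5)),np.sin(np.radians(70.5))]); vx=np.array([ux[1],-ux[0]]); st=np.array([554,-200.6])
c=pickle.load(open("top1.pkl","rb")); s=pickle.load(open("side1.pkl","rb"))
for n,k,th in(("top",c,110),("side",s,75)):
    g=k["color"].max(2)
    for sg in(1,-1):
        x,y=proj(k,[*(st+sg*78*ux),70]).round().astype(int)
        ys,xs=np.mgrid[y-14:y+15,x-14:x+15]; sel=g[y-14:y+15,x-14:x+15]<th
        p=np.c_[xs[sel],ys[sel]]; print(n,sg,len(p),g[y-14:y+15,x-14:x+15].min())
        if len(p):
            w=np.array([ray(k,q,72)[:2] for q in p])-st; a=w@ux; b=w@vx; o=abs(b)<30
            print(" along",np.percentile(a[o],[2,10,50,90,98]).round(1),"across",np.percentile(b[o],[2,50,98]).round(1))
# side: profile along bar axis at across=0, z=72 (stops) : sample brightness
for n,k in(("top",c),("side",s)):
  for sg in(1,-1):
    r=[]
    for a in range(64,96,2):
        v=[cv2.getRectSubPix(k["color"].max(2),(1,1),tuple(map(float,proj(k,[*(st+sg*a*ux+b*vx),72]))))[0,0] for b in(-12,-6,0,6,12)]
        r.append(int(np.mean(v)))
    print(n,sg,r)
```

```text
top 1 167 51
 along [ 25.8  42.3  82.  109.3 111.5] across [-27.3 -10.5  24.9]
top -1 260 41
 along [-128.1 -121.8 -105.2  -73.1  -43.8] across [-28.8  -7.2  26.5]
side 1 222 13
 along [ 74.1  77.1  91.  109.7 114.6] across [-28.9 -10.8  16. ]
side -1 243 14
 along [-151.5 -131.6  -98.1  -76.2  -72.2] across [-29.2  -9.1  15.4]
top 1 [141, 141, 141, 140, 133, 116, 89, 65, 58, 72, 90, 103, 111, 119, 130, 138]
top -1 [142, 142, 141, 139, 131, 111, 84, 64, 67, 93, 119, 134, 140, 140, 136, 125]
side 1 [161, 160, 149, 124, 93, 59, 31, 20, 16, 15, 15, 15, 18, 28, 39, 44]
side -1 [153, 144, 129, 100, 59, 30, 19, 16, 19, 25, 33, 43, 55, 66, 72, 74]
```

Relative to the bar, the plate's centre lies about 51 mm ahead of the TCP in both views. I correct by −7 mm along and +3 mm across, then lower to just above the bar.

Emit:
jog_arm:
  series:
    - {"jaw": 255,"dx": -0.4,"dy": 0.2,"dz": 0,"rx": 0,"ry": 0,"rz": 0}
    - {"jaw": 255,"dx": -0.3,"dy": 0.1,"dz": 0.2,"rx": 0,"ry": 0,"rz": 0}
    - {"jaw": 255,"dx": 0,"dy": 0,"dz": 0.5,"rx": 0,"ry": 0,"rz": 0}
    - {"jaw": 255,"dx": 0,"dy": 0,"dz": 0.6,"rx": 0,"ry": 0,"rz": 0}
    - {"jaw": 255,"dx": 0,"dy": 0,"dz": 0.6,"rx": 0,"ry": 0,"rz": 0}
    - {"jaw": 255,"dx": 0,"dy": 0,"dz": 0.5,"rx": 0,"ry": 0,"rz": 0}
    - {"jaw": 255,"dx": 0,"dy": 0,"dz": 0.25,"rx": 0,"ry": 0,"rz": 0}
    - {"jaw": 255,"dx": 0,"dy": 0,"dz": 0,"rx": 0,"ry": 0,"rz": 0}

```text
clock: 10.55
tcp_pos: [536.0, -248.6, 52.8]
orientation: [-180.0, 0.0, 70.5]
wrist_force: [0.2, 0.0, -0.3]
gripper_width: 59.7
grip_force: 30.0
```

Run:
```python
from plan import *
from plant import cams
s=cams.capture("side"); save(s,"s7.png",(225,120,305,180),9)
t=cams.capture("top")
import pickle; pickle.dump((t,s),open("p7.pkl","wb"))
plan((537,-248.7,50),70.5,8)
```

```text
now 10.65 [ 536.2 -248.8   53.1] [1.7998e+02 1.0000e-02 7.0520e+01] F [ 1.1  0.  -1.5] w 59.7 gf 30.0 q [-32.  24.  97.  -0.  59. -12.]
0 d [0.   0.01 0.04] r [0. 0. 0.]
1 d [0.   0.01 0.04] r [0. 0. 0.]
2 d [0.   0.01 0.04] r [0. 0. 0.]
3 d [0.   0.01 0.04] r [0. 0. 0.]
4 d [0.   0.01 0.04] r [0. 0. 0.]
5 d [0.   0.01 0.04] r [0. 0. 0.]
6 d [0.   0.01 0.04] r [0. 0. 0.]
7 d [0.   0.01 0.04] r [0. 0. 0.]
```

View pics/s7.png

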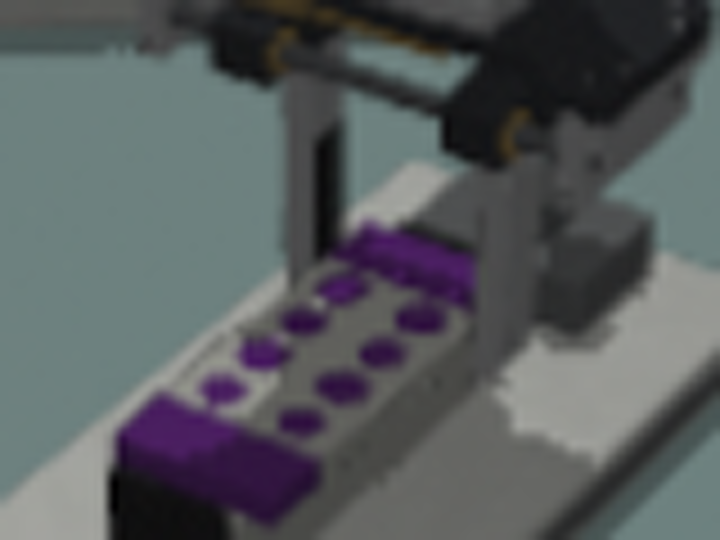

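Run:
```python
from plan import *
import pickle
ux=np.array([np.cos(np.radians(70.5)),np.sin(np.radians(70.5))]); vx=np.array([ux[1],-ux[0]]); st=np.array([554,-200.6])
c=pickle.load(open("top1.pkl","rb")); t,s=pickle.load(open("p7.pkl","rb"))
def smp(g,k,a,b,z): return float(cv2.getRectSubPix(g,(1,1),tuple(map(float,proj(k,[*(st+a*ux+b*vx),z]))))[0,0])
g=c["color"].max(2)
B=range(-34,36,2); print("b",list(B))
for a in(79,-79): print("stop",a,[int(np.mean([smp(g,c,a+e,b,72) for e in(-1,1)])) for b in B])
gs=t["color"][...,1].copy()
print("band green ch", [int(np.mean([smp(gs,t,a,b,77) for a in(52,56,60,64)])) for b in B])
A=range(40,96,2); print("a",list(A)); print("band along",[int(np.mean([smp(gs,t,a,b,77) for b in(-16,-8,0,8,16)])) for a in A])
cs=s["color"][...,1].copy()
print("side band across", [int(np.mean([smp(cs,s,a,b,77) for a in(52,56,60,64)])) for b in B])
gc=pickle.load(open("side1.pkl","rb"))["color"].max(2); 
print("side stop across z72",[int(np.mean([smp(gc,s,a,b,72) for a in(78,)])) for b in B])
print("side band along",[int(np.mean([smp(cs,s,a,b,77) for b in(-16,-8,0,8,16)])) for a in A])
A=[-x for x in range(50,96,2)]
print("far band along",list(A),[int(np.mean([smp(cs,s,a,b,77) for b in(-10,0,10)])) for a in A])
```

```text
b [-34, -32, -30, -28, -26, -24, -22, -20, -18, -16, -14, -12, -10, -8, -6, -4, -2, 0, 2, 4, 6, 8, 10, 12, 14, 16, 18, 20, 22, 24, 26, 28, 30, 32, 34]
stop 79 [142, 140, 133, 122, 103, 83, 66, 61, 61, 63, 61, 60, 63, 64, 64, 61, 61, 63, 63, 63, 60, 60, 62, 63, 65, 67, 71, 77, 90, 105, 122, 132, 139, 141, 142]
stop -79 [142, 142, 141, 137, 124, 106, 89, 77, 68, 63, 65, 65, 66, 66, 65, 67, 69, 66, 66, 65, 64, 69, 69, 68, 64, 59, 65, 73, 93, 110, 126, 135, 141, 141, 141]
band green ch [95, 82, 64, 45, 33, 28, 26, 27, 28, 28, 28, 27, 26, 26, 28, 31, 35, 39, 42, 45, 47, 47, 48, 48, 48, 48, 48, 48, 47, 49, 61, 80, 105, 126, 139]
a [40, 42, 44, 46, 48, 50, 52, 54, 56, 58, 60, 62, 64, 66, 68, 70, 72, 74, 76, 78, 80, 82, 84, 86, 88, 90, 92, 94]
band along [97, 94, 80, 60, 46, 38, 37, 38, 38, 36, 36, 36, 39, 47, 62, 79, 90, 88, 73, 57, 57, 75, 96, 110, 116, 121, 129, 136]
side band across [19, 19, 21, 21, 21, 21, 21, 21, 20, 20, 21, 21, 21, 22, 22, 24, 25, 26, 28, 29, 30, 29, 29, 29, 30, 30, 30, 29, 31, 37, 64, 108, 141, 152, 146]
side stop across z72 [71, 71, 75, 86, 73, 57, 37, 26, 19, 21, 20, 19, 19, 21, 24, 22, 19, 22, 20, 19, 18, 21, 19, 17, 17, 21, 30, 71, 130, 149, 157, 157, 158, 158, 156]
side band along [78, 58, 39, 31, 28, 27, 27, 26, 26, 26, 25, 25, 24, 22, 21, 20, 19, 18, 18, 20, 23, 24, 30, 39, 42, 44, 44, 51]
far band along [-50, -52, -54, -56, -58, -60, -62, -64, -66, -68, -70, -72, -74, -76, -78, -80, -82, -84, -86, -88, -90, -92, -94] [47, 33, 24, 23, 23, 24, 27, 28, 30, 30, 30, 29, 30, 33, 39, 48, 59, 69, 74, 76, 77, 78, 79]
```

Plate and stops agree within about 1 mm across and along. I lower until contact.

Emit:
jog_arm:
  series:
    - {"jaw": 255,"dx": 0.05,"dy": 0.05,"dz": 0.1,"rx": 0,"ry": 0,"rz": 0}
    - {"jaw": 255,"dx": 0,"dy": 0,"dz": 0.1,"rx": 0,"ry": 0,"rz": 0}
    - {"jaw": 255,"dx": 0,"dy": 0,"dz": 0.05,"rx": 0,"ry": 0,"rz": 0}
    - {"jaw": 255,"dx": 0,"dy": 0,"dz": 0,"rx": 0,"ry": 0,"rz": 0}
    - {"jaw": 255,"dx": 0,"dy": 0,"dz": 0,"rx": 0,"ry": 0,"rz": 0}
    - {"jaw": 255,"dx": 0,"dy": 0,"dz": 0,"rx": 0,"ry": 0,"rz": 0}
    - {"jaw": 255,"dx": 0,"dy": 0,"dz": 0,"rx": 0,"ry": 0,"rz": 0}
    - {"jaw": 255,"dx": 0,"dy": 0,"dz": 0,"rx": 0,"ry": 0,"rz": 0}

```text
clock: 11.65
tcp_pos: [536.9, -248.5, 51.0]
orientation: [180.0, 0.0, 70.5]
wrist_force: [-1.3, 0.7, 5.2]
gripper_width: 59.8
grip_force: 30.0
```

Emit:
jog_arm:
  series:
    - {"jaw": 85,"dx": 0,"dy": 0,"dz": 0,"rx": 0,"ry": 0,"rz": 0}
    - {"jaw": 50,"dx": 0,"dy": 0,"dz": 0,"rx": 0,"ry": 0,"rz": 0}
    - {"jaw": 40,"dx": 0,"dy": 0,"dz": 0,"rx": 0,"ry": 0,"rz": 0}
    - {"jaw": 40,"dx": 0,"dy": 0,"dz": 0,"rx": 0,"ry": 0,"rz": 0}
    - {"jaw": 40,"dx": 0,"dy": 0,"dz": -1.0,"rx": 0,"ry": 0,"rz": 0}
    - {"jaw": 40,"dx": 0,"dy": 0,"dz": -2.5,"rx": 0,"ry": 0,"rz": 0}
    - {"jaw": 40,"dx": 0,"dy": 0,"dz": -4.0,"rx": 0,"ry": 0,"rz": 0}
    - {"jaw": 40,"dx": 0,"dy": 0,"dz": -4.5,"rx": 0,"ry": 0,"rz": 0}

```text
clock: 12.65
tcp_pos: [536.4, -248.2, 171.9]
orientation: [-180.0, -0.0, 70.5]
wrist_force: [0.8, -0.1, -0.9]
gripper_width: 79.0
grip_force: 0.0
```

Run:
```python
from plan import *
from plant import cams
t=cams.capture("top"); s=cams.capture("side")
a=cv2.resize(t["color"][150:230,265:385,::-1],None,fx=3.7,fy=3.7,interpolation=cv2.INTER_CUBIC)
b=cv2.resize(s["color"][110:190,220:340,::-1],None,fx=3.7,fy=3.7,interpolation=cv2.INTER_CUBIC)
cv2.imwrite("pics/c8.png",np.vstack([a,b]))
print(proj(t,[510.6,-323,52]),proj(s,[510.6,-323,52]))
for z in(105,109,113,117): print(z,ray(t,(352.5,201.5),z).round(1),ray(s,(290.2,127.6),z).round(1))
st=np.array([554,-200.6]);ux=np.array([np.cos(np.radians(70.5)),np.sin(np.radians(70.5))]); vx=np.array([ux[1],-ux[0]])
for k in(-80,-60,40): print(k,(st-130*ux+k*vx).round(1))
plan((*(st-130*ux-80*vx),160),70.5,8)
```

```text
[349.87841841 197.37924399] [282.50755632 144.91609688]
105 [ 493.4 -319.9  105. ] [ 492.9 -341.8  105. ]
109 [ 493.1 -319.1  109. ] [ 491.8 -335.4  109. ]
113 [ 492.8 -318.3  113. ] [ 490.7 -329.1  113. ]
117 [ 492.6 -317.5  117. ] [ 489.6 -322.8  117. ]
-80 [ 435.2 -296.4]
-60 [ 454.  -303.1]
40 [ 548.3 -336.5]
now 12.75 [ 539.9 -250.2  176.8] [1.7934e+02 1.4000e-01 7.0520e+01] F [ 0.6 -0.1  0.7] w 79.5 gf 0.0 q [-32.  18.  87.   0.  74. -12.]
0 d [-0.98 -1.04  0.2 ] r [0.001 0.    0.   ]
1 d [-0.98 -1.04  0.2 ] r [0.001 0.    0.   ]
2 d [-0.98 -1.04  0.2 ] r [0.001 0.    0.   ]
3 d [-0.98 -1.04  0.2 ] r [0.001 0.    0.   ]
4 d [-0.98 -1.04  0.2 ] r [0.001 0.    0.   ]
5 d [-0.98 -1.04  0.21] r [0.001 0.    0.   ]
6 d [-0.98 -1.04  0.21] r [0.001 0.    0.   ]
7 d [-0.98 -1.04  0.21] r [0.001 0.    0.   ]
```

View pics/c8.png

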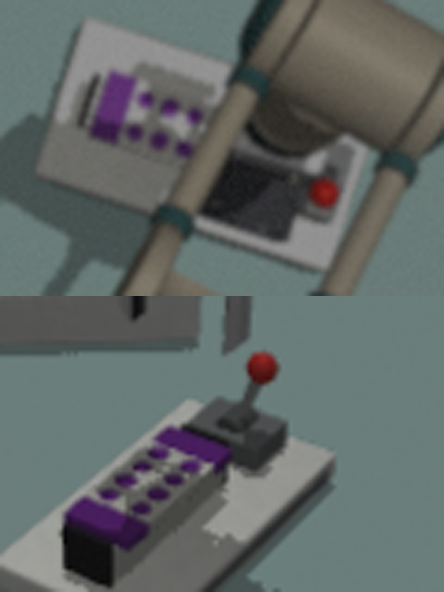

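The plate lies on the bar between the stops, and the ball is at about (262,367) in the lower crop, its lever leaning towards the robot. I move the closed fingers to its robot side.

Emit:
jog_arm:
  series:
    - {"jaw": 150,"dx": -1.0,"dy": -0.8,"dz": 0,"rx": 0,"ry": 0,"rz": 0}
    - {"jaw": 255,"dx": -2.0,"dy": -1.5,"dz": 0,"rx": 0,"ry": 0,"rz": 0}
    - {"jaw": 255,"dx": -2.5,"dy": -1.9,"dz": 0,"rx": 0,"ry": 0,"rz": 0}
    - {"jaw": 255,"dx": -2.0,"dy": -1.5,"dz": 0,"rx": 0,"ry": 0,"rz": 0}
    - {"jaw": 255,"dx": -0.5,"dy": -0.4,"dz": 0,"rx": 0,"ry": 0,"rz": 0}
    - {"jaw": 255,"dx": 0,"dy": 0,"dz": 1.0,"rx": 0,"ry": 0,"rz": 0}
    - {"jaw": 255,"dx": 0,"dy": 0,"dz": 1.5,"rx": 0,"ry": 0,"rz": 0}
    - {"jaw": 255,"dx": 0,"dy": 0,"dz": 0,"rx": 0,"ry": 0,"rz": 0}

```text
clock: 13.75
tcp_pos: [452.0, -302.0, 143.3]
orientation: [-179.8, -0.1, 70.6]
wrist_force: [0.4, 0.3, -0.2]
gripper_width: 3.1
grip_force: 0.0
```

Emit:
jog_arm:
  series:
    - {"jaw": 255,"dx": 0,"dy": 0,"dz": 1.0,"rx": 0,"ry": 0,"rz": 0}
    - {"jaw": 255,"dx": 0,"dy": 0,"dz": 2.0,"rx": 0,"ry": 0,"rz": 0}
    - {"jaw": 255,"dx": 0,"dy": 0,"dz": 1.5,"rx": 0,"ry": 0,"rz": 0}
    - {"jaw": 255,"dx": 0,"dy": 0,"dz": 0.5,"rx": 0,"ry": 0,"rz": 0}
    - {"jaw": 255,"dx": 0,"dy": 0.5,"dz": 0,"rx": 0,"ry": 0,"rz": 0}
    - {"jaw": 255,"dx": 0,"dy": 0.5,"dz": 0,"rx": 0,"ry": 0,"rz": 0}
    - {"jaw": 255,"dx": 0,"dy": 0,"dz": 0,"rx": 0,"ry": 0,"rz": 0}
    - {"jaw": 255,"dx": 0,"dy": 0,"dz": 0,"rx": 0,"ry": 0,"rz": 0}

```text
clock: 14.75
tcp_pos: [462.1, -306.9, 95.8]
orientation: [180.0, 0.0, 70.5]
wrist_force: [0.4, 1.3, 0.4]
gripper_width: 0.1
grip_force: 0.0
```

Run:
```python
from plan import *
from plant import cams
s=cams.capture("side")
save(s,"s9.png",(225,90,335,190),6)
p=bot.state()["tcp_pos"][:2]-np.array([554,-200.6]); ux=np.array([np.cos(np.radians(70.5)),np.sin(np.radians(70.5))]); vx=np.array([ux[1],-ux[0]])
print(bot.state()["tcp_pos"],bot.state()["wrist_force"],"along",p@ux,"across",p@vx,bot.state()["gripper_width"])
```

```text
[ 462.00577878 -306.81230855   95.71735803] [ 0.07063084 -0.30764988 -0.01436197] along -130.82843095964657 across -51.26317272842958 0.47881145321018004
```

View pics/s9.png

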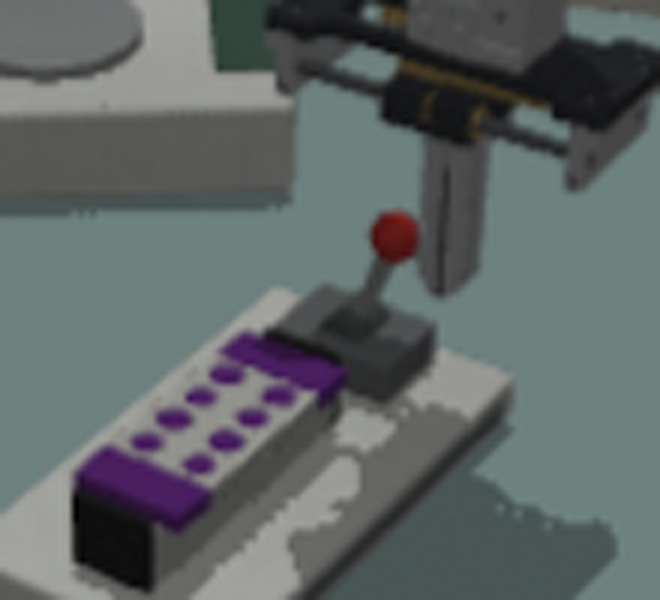

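The closed fingers stand beside the ball (ball at (394,237), finger at (450,270)), and the plate lies flat between the stops. I push away from the robot.

Emit:
jog_arm:
  series:
    - {"jaw": 255,"dx": 0,"dy": 0.4,"dz": 0,"rx": 0,"ry": 0,"rz": 0}
    - {"jaw": 255,"dx": 0,"dy": 0.7,"dz": 0,"rx": 0,"ry": 0,"rz": 0}
    - {"jaw": 255,"dx": 0,"dy": 0.8,"dz": 0,"rx": 0,"ry": 0,"rz": 0}
    - {"jaw": 255,"dx": 0,"dy": 0.8,"dz": 0,"rx": 0,"ry": 0,"rz": 0}
    - {"jaw": 255,"dx": 0,"dy": 0.8,"dz": 0,"rx": 0,"ry": 0,"rz": 0}
    - {"jaw": 255,"dx": 0,"dy": 0.8,"dz": 0,"rx": 0,"ry": 0,"rz": 0}
    - {"jaw": 255,"dx": 0,"dy": 0.6,"dz": 0,"rx": 0,"ry": 0,"rz": 0}
    - {"jaw": 255,"dx": 0,"dy": 0,"dz": 0,"rx": 0,"ry": 0,"rz": 0}

```text
clock: 15.8
tcp_pos: [508.9, -323.3, 95.2]
orientation: [180.0, -0.0, 70.5]
wrist_force: [0.3, -0.1, 0.3]
gripper_width: 0.3
grip_force: 0.0
```

Emit:
jog_arm:
  series:
    - {"jaw": 255,"dx": 0,"dy": 0.15,"dz": 0,"rx": 0,"ry": 0,"rz": 0}
    - {"jaw": 255,"dx": 0,"dy": 0.15,"dz": 0,"rx": 0,"ry": 0,"rz": 0}
    - {"jaw": 255,"dx": 0,"dy": 0.15,"dz": 0,"rx": 0,"ry": 0,"rz": 0}
    - {"jaw": 255,"dx": 0,"dy": 0.15,"dz": 0,"rx": 0,"ry": 0,"rz": 0}
    - {"jaw": 255,"dx": 0,"dy": 0,"dz": 0,"rx": 0,"ry": 0,"rz": 0}
    - {"jaw": 255,"dx": 0,"dy": 0,"dz": 0,"rx": 0,"ry": 0,"rz": 0}
    - {"jaw": 255,"dx": 0,"dy": 0,"dz": 0,"rx": 0,"ry": 0,"rz": 0}
    - {"jaw": 255,"dx": 0,"dy": 0,"dz": 0,"rx": 0,"ry": 0,"rz": 0}

```text
clock: 16.8
tcp_pos: [513.9, -325.1, 95.6]
orientation: [180.0, 0.0, 70.5]
wrist_force: [-0.8, -0.2, 0.4]
gripper_width: 0.7
grip_force: 0.4
```

Emit:
jog_arm:
  series:
    - {"jaw": 255,"dx": 0,"dy": 0.15,"dz": 0,"rx": 0,"ry": 0,"rz": 0}
    - {"jaw": 255,"dx": 0,"dy": 0.1,"dz": 0,"rx": 0,"ry": 0,"rz": 0}
    - {"jaw": 255,"dx": 0,"dy": 0.1,"dz": 0,"rx": 0,"ry": 0,"rz": 0}
    - {"jaw": 255,"dx": 0,"dy": 0.05,"dz": 0,"rx": 0,"ry": 0,"rz": 0}
    - {"jaw": 255,"dx": 0,"dy": 0,"dz": 0,"rx": 0,"ry": 0,"rz": 0}
    - {"jaw": 255,"dx": 0,"dy": 0,"dz": 0,"rx": 0,"ry": 0,"rz": 0}
    - {"jaw": 255,"dx": 0,"dy": 0,"dz": 0,"rx": 0,"ry": 0,"rz": 0}
    - {"jaw": 255,"dx": 0,"dy": 0,"dz": 0,"rx": 0,"ry": 0,"rz": 0}

```text
clock: 17.8
tcp_pos: [517.5, -326.4, 95.4]
orientation: [-180.0, 0.0, 70.5]
wrist_force: [-1.6, 1.2, -1.0]
gripper_width: 0.6
grip_force: 0.8
```

Emit:
jog_arm:
  series:
    - {"jaw": 255,"dx": 0,"dy": 0.1,"dz": 0,"rx": 0,"ry": 0,"rz": 0}
    - {"jaw": 255,"dx": 0,"dy": 0.1,"dz": 0,"rx": 0,"ry": 0,"rz": 0}
    - {"jaw": 255,"dx": 0,"dy": 0.1,"dz": 0,"rx": 0,"ry": 0,"rz": 0}
    - {"jaw": 255,"dx": 0,"dy": 0,"dz": 0,"rx": 0,"ry": 0,"rz": 0}
    - {"jaw": 255,"dx": 0,"dy": 0,"dz": 0,"rx": 0,"ry": 0,"rz": 0}
    - {"jaw": 255,"dx": 0,"dy": 0,"dz": 0,"rx": 0,"ry": 0,"rz": 0}
    - {"jaw": 255,"dx": 0,"dy": 0,"dz": 0,"rx": 0,"ry": 0,"rz": 0}
    - {"jaw": 255,"dx": 0,"dy": 0,"dz": 0,"rx": 0,"ry": 0,"rz": 0}

```text
clock: 18.8
tcp_pos: [517.7, -326.4, 95.3]
orientation: [-179.7, -0.0, 70.5]
wrist_force: [-7.6, 2.2, 2.8]
gripper_width: 0.4
grip_force: 3.8
```

Run:
```python
from plan import *
from plant import cams
st=bot.state(); print(st["tcp_pos"],st["wrist_force"])
for n in("top","side"):
    k=cams.capture(n); h=cv2.cvtColor(k["color"],cv2.COLOR_RGB2HSV)
    m=(((h[...,0]<6)|(h[...,0]>174))&(h[...,1]>150)&(h[...,2]>90)).astype(np.uint8)
    nn,l,sa,ce=cv2.connectedComponentsWithStats(m)
    for i in range(1,nn):
        if sa[i,4]>8:
            w=ray(k,ce[i],109)[:2]-np.array([554,-200.6]); ux=np.array([.3338,.9426]); vx=np.array([ux[1],-ux[0]]); print(n,sa[i],ce[i],"along",w@ux,"across",w@vx)
```

```text
[ 517.67889573 -326.449976     95.32418899] [-7.56494509  2.24519795  2.82645163]
side [274 122   3   4  10] [275.2 123.5] along -142.6291052586399 across 35.91405890160571
```

The TCP stalled and the force rose to 8 N, so the lever is at its end. One small extra push, then I withdraw.

Emit:
jog_arm:
  series:
    - {"jaw": 255,"dx": 0,"dy": 0.15,"dz": 0,"rx": 0,"ry": 0,"rz": 0}
    - {"jaw": 255,"dx": 0,"dy": 0,"dz": 0,"rx": 0,"ry": 0,"rz": 0}
    - {"jaw": 255,"dx": 0,"dy": 0,"dz": 0,"rx": 0,"ry": 0,"rz": 0}
    - {"jaw": 255,"dx": 0,"dy": -0.5,"dz": 0,"rx": 0,"ry": 0,"rz": 0}
    - {"jaw": 255,"dx": 0,"dy": -1.5,"dz": 0,"rx": 0,"ry": 0,"rz": 0}
    - {"jaw": 255,"dx": 0,"dy": -2.5,"dz": 0,"rx": 0,"ry": 0,"rz": 0}
    - {"jaw": 255,"dx": 0,"dy": -2.5,"dz": -1.0,"rx": 0,"ry": 0,"rz": 0}
    - {"jaw": 255,"dx": 0,"dy": -2.0,"dz": -2.0,"rx": 0,"ry": 0,"rz": 0}

```text
clock: 19.9
tcp_pos: [435.9, -297.3, 125.5]
orientation: [180.0, -0.0, 70.5]
wrist_force: [0.8, -0.4, -0.5]
gripper_width: 0.2
grip_force: 0.0
```

Emit:
jog_arm:
  series:
    - {"jaw": 255,"dx": -1.0,"dy": -3.0,"dz": -3.0,"rx": 0,"ry": 0,"rz": 0}
    - {"jaw": 255,"dx": -2.0,"dy": -3.0,"dz": -3.0,"rx": 0,"ry": 0,"rz": 0}
    - {"jaw": 255,"dx": -3.0,"dy": -2.0,"dz": -2.0,"rx": 0,"ry": 0,"rz": 0}
    - {"jaw": 255,"dx": -3.0,"dy": -1.0,"dz": -1.0,"rx": 0,"ry": 0,"rz": 0}
    - {"jaw": 255,"dx": -1.0,"dy": 0,"dz": 0,"rx": 0,"ry": 0,"rz": 0}
    - {"jaw": 255,"dx": 0,"dy": 0,"dz": 0,"rx": 0,"ry": 0,"rz": 0}
    - {"jaw": 255,"dx": 0,"dy": 0,"dz": 0,"rx": 0,"ry": 0,"rz": 0}
    - {"jaw": 255,"dx": 0,"dy": 0,"dz": 0,"rx": 0,"ry": 0,"rz": 0}

```text
clock: 20.9
tcp_pos: [319.3, -361.3, 214.9]
orientation: [-180.0, -0.1, 70.6]
wrist_force: [0.3, -0.9, 0.4]
gripper_width: 0.4
grip_force: 0.0
```

Run:
```python
from plan import *
from plant import cams
t=cams.capture("top"); s=cams.capture("side")
a=cv2.resize(t["color"][120:240,140:390,::-1],None,fx=2.4,fy=2.4,interpolation=cv2.INTER_CUBIC)
b=cv2.resize(s["color"][80:205,100:350,::-1],None,fx=2.4,fy=2.4,interpolation=cv2.INTER_CUBIC)
cv2.imwrite("pics/c10.png",np.vstack([a,b]))
ux=np.array([.3338,.9426]); vx=np.array([ux[1],-ux[0]])
for n,k in(("top",t),("side",s)):
    h=cv2.cvtColor(k["color"],cv2.COLOR_RGB2HSV)
    m=(((h[...,0]<6)|(h[...,0]>174))&(h[...,1]>150)&(h[...,2]>90)).astype(np.uint8); m[:110]=0 if n=="side" else m[:110]
    nn,l,sa,ce=cv2.connectedComponentsWithStats(m)
    for i in range(1,nn):
        if sa[i,4]>8:
            w=ray(k,ce[i],109)[:2]-np.array([554,-200.6]); print(n,"ball",sa[i],"along",w@ux,"across",w@vx)
    m=((h[...,0]>130)&(h[...,0]<158)&(h[...,1]>80)).astype(np.uint8)
    nn,l,sa,ce=cv2.connectedComponentsWithStats(m); 
    for i in range(1,nn):
        w=ray(k,ce[i],74)[:2]-np.array([554,-200.6])
        if sa[i,4]>50 and abs(w).max()<100: print(n,"band",sa[i],"along",w@ux,"across",w@vx)
print(bot.state()["clock"],bot.state()["tcp_pos"])
```

```text
top ball [355 184   5   6  26] along -131.7138532318785 across 32.33905867347541
top band [289 170  13  19 131] along 56.93150896400224 across 0.10057433560026588
top band [319 181  17  19 154] along -54.60144329801714 across -3.488648532838648
side ball [272 122   7   4  24] along -142.31144290838418 across 35.53368747066742
side band [260 146  23  12 147] along -58.9754425093449 across -6.126594629378088
side band [238 165  22  14 173] along 58.09620507356152 across -4.879953254349129
21.0 [ 319.21397109 -361.57176309  215.16813841]
```

View pics/c10.png

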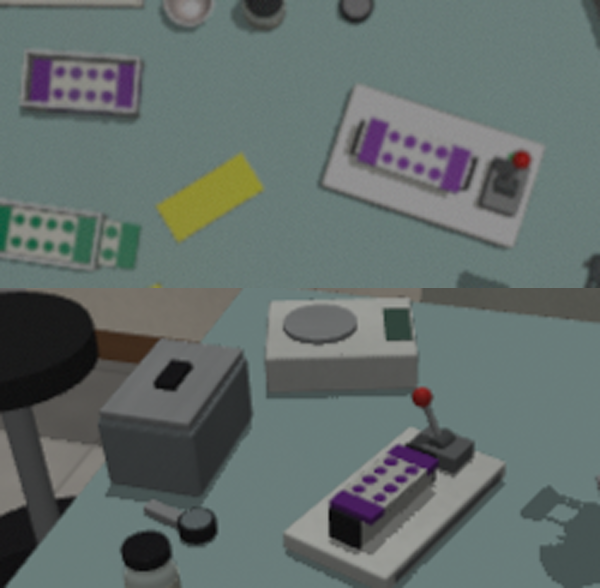

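Run:
```python
from plan import *
from plant import cams
t=cams.capture("top"); ux=np.array([.3338,.9426]); vx=np.array([ux[1],-ux[0]]); st=np.array([554,-200.6])
R=lambda g,a,b,z: float(cv2.getRectSubPix(g,(1,1),tuple(map(float,proj(t,[*(st+a*ux+b*vx),z]))))[0,0])
g=t["color"][...,1].copy()
for a0 in(58,-58):
    v=np.array([np.mean([R(g,a0+e,b,74) for e in(-5,0,5)]) for b in np.arange(-40,40.5,.5)]); B=np.arange(-40,40.5,.5)
    d=np.gradient(cv2.GaussianBlur(v.reshape(-1,1),(1,9),0).ravel()); print(a0,"edges",B[d[:80].argmin()],B[80+d[80:].argmax()])
v=np.array([np.mean([R(g,a,b,74) for b in(-15,-5,5,15)]) for a in np.arange(-100,100,.5)]); A=np.arange(-100,100,.5)
d=np.gradient(cv2.GaussianBlur(v.reshape(-1,1),(1,9),0).ravel())
for lo,hi in((-90,-72),(-74,-62),(-55,-40),(40,55),(62,73),(72,80)):
    s=(A>=lo)&(A<=hi); print(lo,hi,"max",A[s][d[s].argmax()],d[s].max().round(1),"min",A[s][d[s].argmin()],d[s].min().round(1))
```

```text
58 edges -30.5 30.0
-58 edges -31.5 28.0
-90 -72 max -75.5 5.1 min -82.5 -6.7
-74 -62 max -74.0 3.7 min -69.0 -5.0
-55 -40 max -46.0 4.3 min -40.0 -1.7
40 55 max 40.0 1.1 min 45.0 -5.4
62 73 max 70.0 4.3 min 73.0 -0.3
72 80 max 72.0 2.1 min 77.0 -5.2
```

```bash
python3 -c "
from plant import bot
print(bot.close_job())"
```

```text
the job is handed in; nothing more can be done
None
```

The bottom purple plate lies on the light bar between the stops, about 1 mm off centre and turned by less than 1°; the lamp lever was pushed to its end stop, nothing else looked moved in the last pictures, and the job was handed in at about 21 s.

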